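Wipe the lava chips off the sprung weighing pan

ROBOT

A 6-joint arm with a two-finger parallel gripper is mounted at the origin on the work surface. World frame = base frame: x ahead of the robot, y to its left, z up, the work surface at z = 0. Lengths are in m, angles in rad, forces in N, time in s.
With the tool pointing down it reaches from about 0.3 to 0.85 m from the base axis. Payload 5.4 kg.
Tool frame: the origin (TCP) lies on the centre line of the jaws, within the pads' length; the fingertips stand 17 mm ahead of it and the grasp point (between the pads) lies 2 mm behind it; z points along the fingers, y is the line along which they close (so a half turn about z gives the same grasp; the last joint's range is limited). The gripper opens to 85 mm and grips with 20 to 120 N. Pads are 22 mm wide; open, the fingers measure 114 mm over their backs; the gripper's body (76 mm by 85 mm) begins 54 mm behind the grasp point. The pads swing forward as they close: fully open they stand 13 mm farther back than shut.
Start: joints at [0.977, 0.158, 1.597, -0, 1.386, -0.21], TCP at [0.215, 0.533, 0.248] pointing down, gripper open.
Joint ranges: [-2.91, 2.91], [-0.94, 2.29], [0.18, 2.7], [-1.29, 4.43], [0.17, 2.64], [-3, 3]. Speed limits (rad/s): [2.57, 2.57, 3.14, 3.14, 3.14, 3.14].

INTERFACE

Orientations are given as [roll, pitch, yaw] about the fixed x, y, z axes, in that order (R = Rz(yaw) Ry(pitch) Rx(roll)).
In Python, from plant import ctrl gives the robot as it stands. The module is installed in compiled form; this text tells all that it offers.
- The arm moves only by the shell command python3 -m pendant 'ROWS'. ROWS is JSON, one flat list of numbers, 7 for each row, row after row: the turn, a rotation vector about the tool's x, y, z in degrees, then the shift along the tool's x, y, z in mm, then the opening, from -1 (shut) to 1 (fully open), so that 0 is half open. In form: [ax, ay, az, tx, ty, tz, hand, ax, ay, az, tx, ty, tz, hand, ...]. A call has 1 to 12 rows; each row is the pose to reach, as a shift and turn from the pose commanded when the call began, along the tool's axes at that moment; what a row does not reach only later rows make up. A row lasts 1/8 s, in which the tool goes at most 62.5 mm and 10.7 degrees, less where a joint would pass 70% of its speed; a pose out of reach is approached as far as the arm can. A call with a gripper value outside its range is refused whole. The fingers move at their own pace and stop on an object; the grip force is fixed at half the most. Time passes only in rows, so rows that repeat a pose let the fingers close. It gives the time, the measured TCP pose, the force, the opening and the grip force at its end, in the units of the state.
- ctrl.get_obs(): the state, without advancing time (a new reading comes with each control period).
- ctrl.grab_frame(name): name is "scene" or "top"; returns (picture, depth): 384x512x3 uint8, red, green, blue; 384x512 float32, m along the optical axis (not along the pixel's ray), 0 where there is no reading.
- ctrl.calibration(name): a dict with "fov_y" (degrees; the focal length in pixels is half the picture's height over the tangent of half this angle, whatever the lens; pixels are square), "cx", "cy" (the principal point, pixels), "xyz" and "orientation" of the camera in the world. Camera axes: x right, y down, z forward; pixel columns grow to the right and rows downward; lengths in m; the calibration is good to about 2 mm. A picture is of the moment at which its call begins. calibration takes no time and is no camera call.
- ctrl.hand_in(): hands the job in; it is judged then, once.
The state is a dict: "time_s": time; "joint_positions": joint angles; "qd": joint speeds; "effort": joint torques, N m; "position": TCP position; "orientation": TCP orientation; "ft_force": force on the tool from outside, world axes, zero at the start; "moment": the same for the moment, N m; "opening": finger opening in m; "finger_force": force on a finger pad.
Only numpy, scipy, OpenCV 4.12 (cv2) and the standard library are available. Lean on these libraries where they do the work, as an engineer would, in place of code of your own. Each camera call takes 0.05 s, during which the arm holds its last target. There are 200 camera calls.

TASK

Take the scraper block out of its sloped rest and use it to wipe all four lava chips off the weighing pan, over the pan's open edge into the catch bin, then lay the scraper back in its sloped rest as it was. Wipe gently: the pan rides on springs and must never be pushed down to its stop. Move the chips only with the scraper, never with the gripper or arm, and leave the vial, filter disc, pipe elbow and valve where they are.

Things in the scene. Friction and masses are not known exactly. Their poses are not given: they have to be found in the camera images.
- station: fixed weighing station. Origin on the bench under the pan's centre, z up, x across, y along the pan. From -y to +y: grey catch bin (y -315 to -125 mm), steel pan (-132 to +130), steel chute 130 mm wide that begins at y +145, 105 mm up, and rises away at 35 degrees, aluminium funnel over its top (y +335, 262 to 397 mm up, 170 mm across). Nothing is above pan or bin
- pan_mid (a point): centre of the pan's flat steel face, 75 mm above the bench; axes as the station's. Face 170 mm wide (x) between side lips, 262 mm long (y); lips 15 mm high, 4 mm thick, on both x sides and at the back (inner side y +130 mm). The edge at y -132 mm is open, 20 mm above the bin's rim. Chips start between y -126 and +36 mm; behind that the face is empty
- pan (a joint): how far the pan is pressed down on its springs, m: 0 at rest (upper end), 0.010 at its stop. It begins to move at about 3 N of downward push and then yields 1.5 N per mm; it springs back
- bin_in (a point): centre of the catch bin's inner floor, 5 mm above the bench; axes as the station's. Inside 190 mm (x) by 180 mm (y), walls 5 mm thick, rim 55 mm above the bench
- rest: fixed dark wood rest, 170 mm wide (y), like a small lectern: its sloped plate faces -x, tilted 32 degrees from level about the rest's y axis, rising towards +x. Origin on the bench under rest_seat, z up
- rest_seat (a point): point on the sloped plate, 62 mm above the bench, where the scraper's underside centre lies when it is at home in the middle of the rest; axes as the rest's (level). A ledge 22 mm high, at right angles to the plate, 22.5 mm down the slope from this point, stops the scraper sliding off; the plate runs 50 mm up the slope from this point, so the scraper may be laid down some mm up-slope; sides open
- scraper: 0.25 to 0.46 kg; aluminium bar 145 mm long (y), 44 wide (x), 30 high (z), wooden handle on its middle 24 mm thick (x), 80 long (y), from 30 to 95 mm above the underside. Origin: centre of underside; z along the handle; same either way round. Starts in the rest against the ledge, x up the slope, so the handle leans 32 degrees to the rest's -x side; up to 8 mm off the middle along y. Grip 30 to 60 N
- chip0: dark grey lava chip, an irregular flat seven-sided slab 64 mm long (its x), 44 mm wide, 22 mm thick, 50 to 100 g, lying flat on the pan; origin at the middle of its underside, z up
- chip1: dark grey lava chip, an irregular flat seven-sided slab 60 mm long (its x), 48 mm wide, 20 mm thick, 50 to 100 g, lying flat on the pan; origin at the middle of its underside, z up
- chip2: dark grey lava chip, an irregular flat seven-sided slab 62 mm long (its x), 46 mm wide, 24 mm thick, 50 to 100 g, lying flat on the pan; origin at the middle of its underside, z up
- chip3: dark grey lava chip, an irregular flat seven-sided slab 60 mm long (its x), 42 mm wide, 21 mm thick, 50 to 100 g, lying flat on the pan; origin at the middle of its underside, z up
- vial: cobalt glass vial with a black cap, 34 mm across, 98 mm high, standing on the bench beyond the station (its +x side); origin under its centre. Leave alone
- disc: chunky dark silicon carbide filter disc, 90 mm across, 24 mm thick, flat on the bench on the station's +x side; origin under its centre. Leave alone
- elbow: bronze pipe elbow, about 95 by 95 by 38 mm, lying on the bench on the station's +x side; origin at its underside. Leave alone
- valve: steel ball valve with a flat lever, 120 mm long, 52 mm high, lying on the bench on the rest's +x side; origin under its body. Leave alone
Mind the look-alikes: they are no part of the job. Several things have the shape of the scraper; the one meant has the colours described above.

How it is judged:
On the way, in this order (a step that is already met when the one before it is completed fails the run):
1. the scraper has been lifted out of its rest and lowered to the pan (x of scraper in the frame of pan_mid between -0.06 and 0.06 m and y of scraper in the frame of pan_mid between -0.16 and 0.13 m and z of scraper in the frame of pan_mid between -0.012 and 0.018 m), for 0.1 s.
2. all four chips are in the catch bin (x of chip0 in the frame of bin_in between -0.097 and 0.097 m and y of chip0 in the frame of bin_in between -0.095 and 0.095 m and z of chip0 in the frame of bin_in between -0.01 and 0.062 m and x of chip1 in the frame of bin_in between -0.097 and 0.097 m and y of chip1 in the frame of bin_in between -0.095 and 0.095 m and z of chip1 in the frame of bin_in between -0.01 and 0.062 m and x of chip2 in the frame of bin_in between -0.097 and 0.097 m and y of chip2 in the frame of bin_in between -0.095 and 0.095 m and z of chip2 in the frame of bin_in between -0.01 and 0.062 m and x of chip3 in the frame of bin_in between -0.097 and 0.097 m and y of chip3 in the frame of bin_in between -0.095 and 0.095 m and z of chip3 in the frame of bin_in between -0.01 and 0.062 m), for 0.2 s.
At the end, for the whole second after the job is handed in: all four chips lie still inside the catch bin, below the pan's level; the scraper lies still in its sloped rest (underside centre within 35 mm of rest_seat, handle leaning 25 to 39 degrees, long side within 0.2 rad of the rest's), released (all of step 2 and distance between scraper and rest_seat below 0.035 m and angle between scraper's own z axis and vertical between 0.44 and 0.68 rad and angle between the y axis of scraper and the y axis of rest, either way round below 0.2 rad and linear speed of each of scraper, chip0, chip1, chip2, chip3 below 0.02 m/s); the robot touches nothing.
It fails at once if the pan is pushed down (practically) to its stop: more than 9 mm of its 10 (value of joint pan above 0.009 m).
It fails at once if the gripper or arm touches a chip (contact force between any of the fingers, the arm and chip0 above 0.5 N or contact force between any of the fingers, the arm and chip1 above 0.5 N or contact force between any of the fingers, the arm and chip2 above 0.5 N or contact force between any of the fingers, the arm and chip3 above 0.5 N).
It fails at once if a bystander is moved by more than 20 mm (distance of any of vial, disc, elbow, valve from where it was at the start of the episode above 0.02 m).
It also fails if it takes over 64 s, if anything falls off the work surface, if the arm or the gripper's body presses on something with over 40 N, if the wrist force passes 120 N, or if a joint passes its speed limit or range.

## Working session

There is one attempt and no reset: what is moved stays moved. The work goes in short steps, Python scripts to look and compute and a shell command to move; the robot and the scene stay as the last step left them, time stands still between calls to the robot, and variables do not carry over. Pictures are saved under pics/ and viewed, at most 10 in all, crops included, and the job is handed in when it is done.

```bash
mkdir -p pics; cat > h.py <<'E'
import numpy as np, cv2
from scipy.spatial.transform import Rotation as R
from plant import ctrl
def cam(n):
    p,d=ctrl.grab_frame(n); c=ctrl.calibration(n); f=192/np.tan(np.radians(c['fov_y'])/2)
    v,u=np.mgrid[:384,:512]
    P=np.stack([(u-c['cx'])*d/f,(v-c['cy'])*d/f,d],-1)
    o=np.array(c['orientation'])
    M=R.from_euler('xyz',o).as_matrix() if o.size==3 else (R.from_matrix(o).as_matrix() if o.size==9 else R.from_quat(o).as_matrix())
    W=P@M.T+np.array(c['xyz']); W[d==0]=np.nan
    return p,W
def save(n,name,s=1.5):
    p,W=cam(n); cv2.imwrite(f'pics/{name}.png',cv2.resize(p[:,:,::-1],None,fx=s,fy=s)); np.savez(f'{name}.npz',p=p,W=W); return p,W
E
python3 - <<'E'
from h import *
for n in('scene','top'):
    save(n,n+'0'); print(ctrl.calibration(n))
print(ctrl.get_obs())
E
```

```text
{'fov_y': 42.48923033370095, 'cx': 248.2554846144727, 'cy': 175.34053349614888, 'xyz': array([1.38495963, 0.4942919 , 0.89043337]), 'orientation': array([-2.24882281, -0.0186196 ,  2.19360179])}
{'fov_y': 45.31256590415492, 'cx': 251.2957463973881, 'cy': 196.05129691898267, 'xyz': array([ 0.35898699, -0.06407022,  1.46410973]), 'orientation': array([-3.02395146, -0.01217059, -1.55126054])}
{'time_s': 0.1, 'joint_positions': array([ 9.76901427e-01,  1.58963574e-01,  1.59810756e+00, -9.51904664e-07,
        1.38618522e+00, -2.10116608e-01]), 'qd': array([ 0.00074706, -0.00178126, -0.0043204 ,  0.00131262,  0.00029401,
       -0.00072938]), 'effort': array([ 8.06203097e-04, -3.96986532e+01, -3.32341719e+01, -1.11330726e-04,
        4.11129731e-03, -4.11442988e-05]), 'position': array([0.21503403, 0.53273148, 0.24742731]), 'orientation': array([-3.13996535e+00, -3.46089819e-04,  2.75781426e+00]), 'ft_force': array([ 0.45721481, -0.14802967,  0.04408552]), 'moment': array([-0.01111543,  0.00521836,  0.02269208]), 'finger_force': 0.0, 'opening': 0.0858498879387447}
```

View pics/scene0.png

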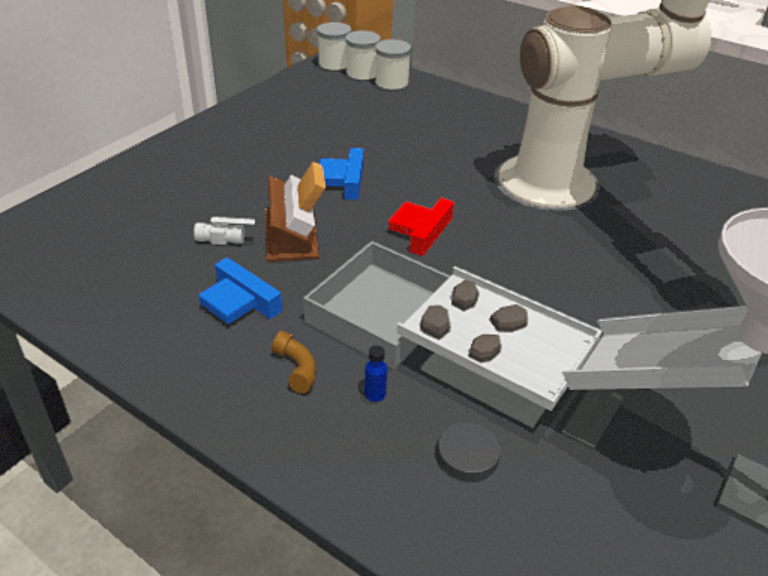

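View pics/top0.png

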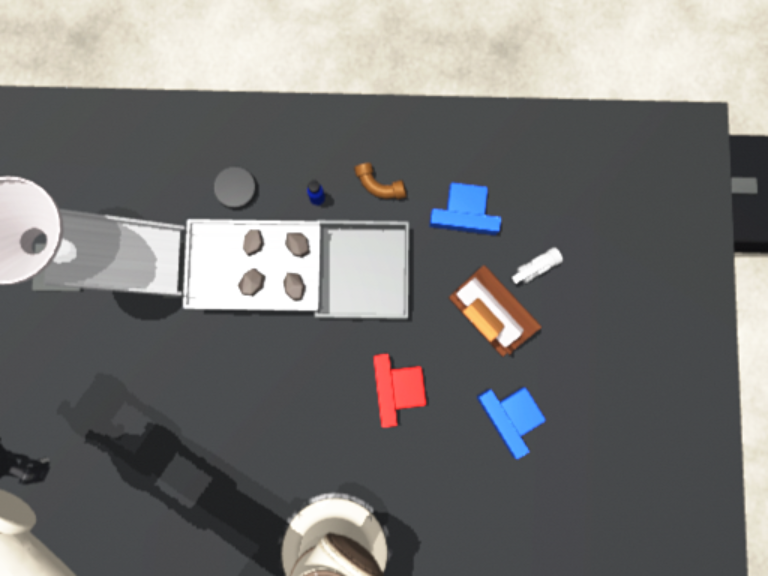

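The scene picture shows the white and orange scraper in its brown rest at (300,205). The pan with four chips is at (495,330), with the bin to its left at (380,290). In the top picture the pan is at (253,265), the bin at (363,270) and the scraper at (495,310). The blue and red blocks are look-alikes.

```bash
python3 - <<'E'
from h import *
out={}
for n in('top','scene'):
    D=np.load(n+'0.npz'); p=D['p'].astype(int); W=D['W']
    s=1.5
    def box(u0,u1,v0,v1):
        m=np.zeros(p.shape[:2],bool); m[int(v0/s):int(v1/s),int(u0/s):int(u1/s)]=1; return m
    hsv=cv2.cvtColor(D['p'],cv2.COLOR_RGB2HSV).astype(int)
    z=W[...,2]
    a=(W[...,0]>.2)&(W[...,0]<.75)&(W[...,1]>-.2)&(W[...,1]<.4)
    pan=a&(z>.065)&(z<.084)&(p.min(-1)>120)
    q=W[pan]; r=cv2.minAreaRect((q[:,:2]*1000).astype(np.float32)); print(n,'pan',r,np.median(q[:,2]),pan.sum())
    fl=a&(z<.015)&(z>-.004)&(p.min(-1)>95)
    q=W[fl]; print('binfloor',cv2.minAreaRect((q[:,:2]*1000).astype(np.float32)) if len(q)>5 else 0,fl.sum())
    # chips
    ch=(z>.086)&(z<.112)&(p.max(-1)<125)&a
    ch=cv2.morphologyEx(ch.astype(np.uint8),cv2.MORPH_OPEN,np.ones((3,3)))
    k,l,st,c=cv2.connectedComponentsWithStats(ch)
    for i in range(1,k):
        if st[i,4]>30:
            q=W[l==i]; print('chip',(np.nanmin(q,0)*1000).round(),(np.nanmax(q,0)*1000).round(),(np.nanmean(q,0)*1000).round(),st[i,4])
    b=box(440,550,255,365) if n=='top' else box(255,330,150,270)
    H=hsv[...,0];S=hsv[...,1];V=hsv[...,2]
    for nm,m in (('handle',b&(H>8)&(H<24)&(S>120)&(V>170)),('bar',b&(S<50)&(V>150)&(z>.03)),('wood',b&(S>100)&(V<150)&(H<20)&(z>.03))):
        q=W[m]; q=q[~np.isnan(q).any(1)]
        c=q.mean(0); _,sv,vt=np.linalg.svd(q-c); print(nm,len(q),c.round(4),'n',vt[2].round(3),'long',vt[0].round(3),(sv/np.sqrt(len(q))).round(4),'tilt',np.degrees(np.arccos(abs(vt[2,2]))).round(1), q.min(0).round(3),q.max(0).round(3))
E
```

```text
top pan ((576.536376953125, 121.18455505371094), (373.81048583984375, 184.17884826660156), 88.12532043457031) 0.07559220358128349 3916
binfloor ((591.5523681640625, 128.03379821777344), (542.8768920898438, 207.49111938476562), 89.86309051513672) 3491
chip [727.  46.  87.] [748.  65. 104.] [738.  55.  98.] 50
handle 368 [ 0.4719 -0.2826  0.1343] n [-0.62   0.599 -0.506] long [-0.784 -0.459  0.417] [0.0231 0.0191 0.01  ] tilt 59.6 [ 0.431 -0.322  0.01 ] [ 0.515 -0.245  0.154]
bar 770 [ 0.5194 -0.3322  0.0773] n [ 0.221 -0.202  0.954] long [-0.666  0.683  0.299] [0.0639 0.0418 0.0104] tilt 17.4 [ 0.425 -0.436  0.03 ] [ 0.619 -0.24   0.129]
wood 401 [ 0.5052 -0.3313  0.0768] n [ 0.235 -0.232 -0.944] long [-0.819 -0.57  -0.064] [0.0579 0.023  0.0065] tilt 19.3 [ 0.408 -0.406  0.046] [ 0.585 -0.233  0.137]
scene pan ((579.532470703125, 177.6284637451172), (181.5277557373047, 266.91278076171875), 0.10090301185846329) 0.07440860364465318 4435
binfloor ((473.15228271484375, 111.41229248046875), (393.7085266113281, 616.8974609375), 6.52912712097168) 2253
chip [511.  71.  86.] [566. 111. 100.] [544.  94.  94.] 202
chip [600.  66.  86.] [650. 113. 102.] [629.  91.  96.] 264
chip [520. 157.  86.] [575. 205.  99.] [548. 181.  92.] 248
chip [599. 158.  86.] [653. 198.  98.] [630. 181.  94.] 236
chip [731.  47.  88.] [749.  71. 101.] [741.  60.  96.] 61
chip [617. 344.  87.] [630. 360. 105.] [627. 353.  97.] 55
handle 158 [ 0.4724 -0.2769  0.1394] n [-0.334  0.606 -0.722] long [0.679 0.686 0.262] [0.0341 0.0116 0.0085] tilt 43.8 [ 0.262 -0.462  0.002] [ 0.509 -0.242  0.149]
bar 439 [ 0.5173 -0.2896  0.0848] n [0.01  0.115 0.993] long [ 0.643  0.76  -0.095] [0.0462 0.0119 0.0089] tilt 6.7 [ 0.438 -0.365  0.054] [ 0.563 -0.24   0.1  ]
wood 601 [ 0.5289 -0.3026  0.0789] n [ 0.417 -0.139  0.898] long [ 0.553  0.823 -0.129] [0.0507 0.0288 0.0165] tilt 26.1 [ 0.446 -0.404  0.03 ] [ 0.588 -0.232  0.138]
```

```bash
cat > fit.py <<'E'
from h import *
from scipy.optimize import least_squares
def sdf(q,lo,hi):
    c=(np.array(lo)+hi)/2; d=abs(q-c)-(np.array(hi)-lo)/2
    return np.linalg.norm(np.maximum(d,0),axis=1)+np.minimum(d.max(1),0)
def pose(x): return R.from_euler('zyx',[x[3],x[4],0])
def scr(q): return np.minimum(sdf(q,[-.022,-.0725,0],[.022,.0725,.030]),sdf(q,[-.012,-.04,.03],[.012,.04,.095]))
def fit_scraper(names,c0=(.50,-.31),x0=(.515,-.325,.062,-.8,-.5585),fixtilt=True,rad=.11):
    Q=[]
    for n in names:
        D=np.load(n+'.npz'); p=D['p']; W=D['W']; h=cv2.cvtColor(p,cv2.COLOR_RGB2HSV).astype(int)
        m=(np.hypot(W[...,0]-c0[0],W[...,1]-c0[1])<rad)&(W[...,2]>.05)&(((h[...,1]<50)&(h[...,2]>120))|((h[...,0]>10)&(h[...,0]<24)&(h[...,1]>100)&(h[...,2]>165)))
        Q.append(W[m]); print(n,m.sum())
    Qa=np.concatenate(Q)
    f=lambda x:scr(pose(x).inv().apply(Qa-x[:3]))
    r=least_squares(f,x0,loss='soft_l1',f_scale=.003)
    for q in Q: print('med resid',np.median(abs(scr(pose(r.x).inv().apply(q-r.x[:3])))))
    return r.x
E
python3 - <<'E'
from fit import *
for ns in (['top0'],['scene0'],['top0','scene0']):
    x=fit_scraper(ns); print(x.round(4),np.degrees(x[3:]).round(1))
for n in('top','scene'):
    D=np.load(n+'0.npz'); p=D['p'].astype(int); W=D['W']; z=W[...,2]
    a=(W[...,0]>.46)&(W[...,0]<.70)&(W[...,1]>.02)&(W[...,1]<.33)&(p.min(-1)>120)&(z>.068)&(z<.0805)
    a=cv2.morphologyEx(a.astype(np.uint8),cv2.MORPH_OPEN,np.ones((5,5)))>0
    q=W[a]; print(n,cv2.minAreaRect((q[:,:2]*1000).astype(np.float32)),np.median(q[:,2]))
    a=(W[...,0]>.46)&(W[...,0]<.70)&(W[...,1]>-.17)&(W[...,1]<.06)&(z>.047)&(z<.060)
    q=W[a]; print(' rim',cv2.minAreaRect((q[:,:2]*1000).astype(np.float32)),a.sum())
E
```

```text
top0 985
med resid 0.004045796583913571
[ 0.5048 -0.3029  0.0649 -0.5947 -0.7039] [-34.1 -40.3]
scene0 666
med resid 0.00659593660920029
[ 0.5294 -0.3069  0.0586 -0.2339 -0.7038] [-13.4 -40.3]
top0 985
scene0 666
med resid 0.005446587217954102
med resid 0.005830661534809447
[ 0.5124 -0.3014  0.0604 -0.5581 -0.7029] [-32.  -40.3]
top ((577.43115234375, 174.47268676757812), (167.91453552246094, 262.9054260253906), 1.0387580394744873) 0.07534764784801018
 rim ((578.2401733398438, -45.77422332763672), (188.0231170654297, 202.98667907714844), 89.94493103027344) 324
scene ((570.35595703125, 173.74801635742188), (162.413818359375, 258.69390869140625), 0.3204032778739929) 0.07423483821704946
 rim ((580.0107421875, -45.007965087890625), (206.17893981933594, 192.0771484375), 1.1494722366333008) 632
```

```bash
python3 - <<'E'
from h import *
ims=[]
for n,(u,v) in (('top',(331,207)),('scene',(195,142))):
    D=np.load(n+'0.npz'); c=D['p'][v-45:v+45,u-45:u+45,::-1]; ims.append(cv2.resize(c,(400,400),interpolation=cv2.INTER_NEAREST))
cv2.imwrite('pics/crop0.png',np.hstack(ims))
E
```

```text
(no output)
```

View pics/crop0.png

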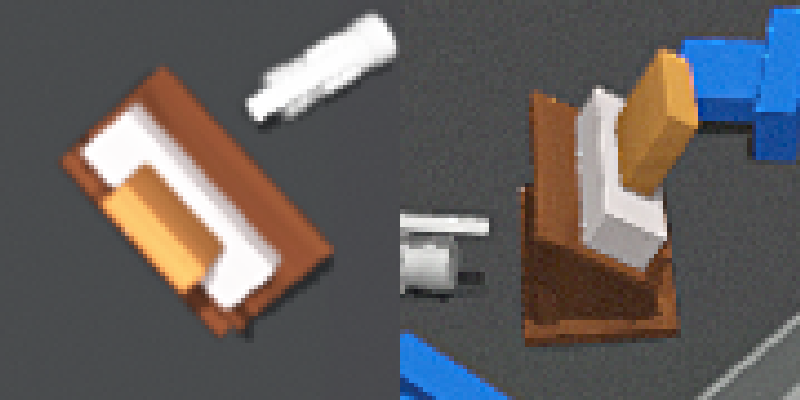

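The crop shows the aluminium bar and orange handle in the brown rest, leaning towards the lower left. It runs along the line (85,160)→(230,310) in the left crop. The white valve polluted my fit, so I'm masking it out.

```bash
cat >> fit.py <<'E'
def fit2(views,x0=(.515,-.315,.062,-.82,-.5585),tilt=True):
    Q=[]
    for n,(u0,u1,v0,v1) in views:
        D=np.load(n+'.npz'); p=D['p']; W=D['W']; h=cv2.cvtColor(p,cv2.COLOR_RGB2HSV).astype(int)
        m=((h[...,1]<60)&(h[...,2]>110))|((h[...,0]>10)&(h[...,0]<24)&(h[...,1]>90)&(h[...,2]>110))
        b=np.zeros_like(m); b[v0:v1,u0:u1]=1; m&=b&(W[...,2]>.03)
        k,l,st,c=cv2.connectedComponentsWithStats(m.astype(np.uint8)); m=l==1+np.argmax(st[1:,4])
        m=cv2.erode(m.astype(np.uint8),np.ones((3,3)))>0
        Q.append(W[m]); print(n,m.sum())
    Qa=np.concatenate(Q); best=None
    f=lambda x:scr(pose(x).inv().apply(Qa-x[:3]))
    for dy in(-.3,0,.3):
        r=least_squares(f,np.array(x0)+[0,0,0,dy,0],loss='soft_l1',f_scale=.002)
        if best is None or r.cost<best.cost: best=r
    x=best.x
    for q in Q:
        e=pose(x).inv().apply(q-x[:3]); print('med',np.median(abs(scr(e))).round(4),'ext',np.percentile(e,[2,98],axis=0).round(3).tolist())
    return x
E
python3 - <<'E'
from fit import *
V=[('top0',(300,364,170,245)),('scene0',(172,222,105,178))]
for v in (V[:1],V[1:],V):
    x=fit2(v); print(x.round(4),np.degrees(x[3:]).round(1))
E
```

```text
top0 718
med 0.0042 ext [[-0.018, -0.069, -0.006], [0.03, 0.058, 0.085]]
[ 0.4935 -0.2933  0.0739 -0.7396 -0.3812] [-42.4 -21.8]
scene0 770
med 0.0053 ext [[-0.024, -0.076, -0.01], [0.036, 0.056, 0.098]]
[ 0.5209 -0.3002  0.0661 -0.476  -0.5005] [-27.3 -28.7]
top0 718
scene0 770
med 0.0043 ext [[-0.022, -0.063, 0.001], [0.025, 0.055, 0.106]]
med 0.0054 ext [[-0.011, -0.07, -0.022], [0.041, 0.06, 0.096]]
[ 0.5141 -0.2984  0.065  -0.5182 -0.7439] [-29.7 -42.6]
```

```bash
python3 - <<'E'
from fit import *
for n,(u0,u1,v0,v1) in [('top0',(300,364,170,245)),('scene0',(172,222,105,178))]:
    D=np.load(n+'.npz'); p=D['p']; W=D['W']; h=cv2.cvtColor(p,cv2.COLOR_RGB2HSV).astype(int)
    m=((h[...,1]<60)&(h[...,2]>110)); m2=((h[...,0]>10)&(h[...,0]<24)&(h[...,1]>90)&(h[...,2]>110))
    for v in range(v0+4,v1,6):
        print(v,' '.join(f"{'b' if m[v,u] else 'h' if m2[v,u] else '.'}{W[v,u,2]*1000:.0f}" for u in range(u0,u1,3)))
E
```

```text
174 .-2 .2 .1 .1 .0 .2 .1 .4 .-0 .6 .1 .3 .4 .1 .-3 .0 .5 .-1 b27 b31 b58 b48
180 .0 .0 .-1 .1 .2 .-2 .-1 .90 .88 .2 .4 .4 .-5 .3 .-7 b22 b32 b52 b50 b51 b35 b32
186 .4 .1 .3 .3 .69 b66 .73 .74 .87 .87 .86 .-1 .5 .2 b55 b48 b54 b34 b28 .-3 .0 .5
192 .2 .-3 .50 b90 b92 b100 b94 b86 .77 .84 .83 .85 .86 .-0 .4 .-5 .2 .-1 .2 .-2 .-0 .3
198 .9 .16 b78 b76 b89 b89 b93 b91 b102 b81 .76 .80 .81 .84 .91 .-4 .4 .-0 .-3 .-4 .-0 .-1
204 .0 .-1 .13 .6 h144 h143 h133 h120 h97 b103 b96 b79 .74 .80 .88 .83 .86 .1 .2 .8 .8 .0
210 .5 .3 .2 .-1 h142 h141 h146 h141 h127 h119 b98 b99 b90 b76 .79 .82 .84 .91 .2 .-2 .2 .-2
216 .1 .-2 .-2 .-2 .3 .6 h140 h140 h147 h140 h129 h108 b93 b92 b97 b78 .81 .80 .85 .89 .-2 .6
222 .-0 .1 .3 .3 .-0 .-3 .1 h15 h141 h145 h147 b129 b89 b89 b94 b99 .69 .72 .83 .2 .3 .5
228 .7 .-0 .5 .-2 .-1 .2 .-0 .-2 .-0 .11 .16 b66 b79 b82 .53 .61 .62 .0 .4 .1 .-4 .-1
234 .-0 .-1 .4 .-2 .-3 .0 .2 .-3 .3 .6 .-2 .10 .15 .68 .3 .-3 .6 .-1 .-1 .2 .2 .-1
240 .0 .-1 .3 .1 .2 .3 .-1 .4 .-0 .-3 .2 .2 .1 .3 .2 .0 .-0 .2 .-1 .3 .4 .7
109 .-1 .2 .-3 .-1 .-1 .-1 .-1 .-0 .1 .-2 .0 .0 h146 h144 .34 .36 .34
115 .-0 .-2 .-2 .1 .4 .1 .-3 .4 .-1 .1 .-3 h133 h145 h143 h140 .35 .32
121 .-2 .2 .-1 h90 h84 h76 b-1 b93 b93 b92 h115 h126 h141 h148 h143 .21 .21
127 .-2 .-2 .2 h89 h79 h75 b79 b91 b97 h100 h114 h126 h130 h130 h131 .-1 .2
133 .2 .1 .1 h87 h83 h79 b74 b88 b96 h99 h110 h109 h111 h109 .-2 .2 .3
139 .4 .-2 .7 h91 h85 h77 b76 b86 b98 b93 h91 h92 b80 .4 .-0 .-1 .-1
145 .0 .-0 .7 h90 h83 h81 .72 b86 b95 b92 b87 b83 b75 .-5 .-1 .-2 .-1
151 .-1 .-3 .9 .82 .84 h78 h74 bnan b75 b74 b73 b72 b74 .-1 .0 .1 .-1
157 .-1 .2 .10 .57 .58 .11 .10 .13 .60 h57 h51 .57 .61 .-4 .-3 .2 .-1
163 .-3 .-0 .10 .38 .34 .10 .9 .11 .9 .9 .28 .6 h9 h11 .-2 .1 .2
169 .1 .1 h11 .10 .10 h13 h8 h9 h9 .14 .9 h7 h11 h11 .-2 .-2 .-3
175 .-0 .-3 .-0 .2 .2 .0 .-2 .-3 .3 .1 .-4 .-2 .-0 .-2 .3 .1 .-3
```

```bash
sed -i 's/(h\[...,0\]>10)&(h\[...,0\]<24)&(h\[...,1\]>90)&(h\[...,2\]>110)/(h[...,0]>13)\&(h[...,0]<24)\&(h[...,1]>90)\&(h[...,2]>110)/; s/^    f=lambda x:scr(pose(x).inv().apply(Qa-x\[:3\]))$/    f=lambda x:np.r_[scr(pose(x).inv().apply(Qa-x[:3])),(x[2]-x0[2])*3e2*tilt,(x[4]-x0[4])*50*tilt]/' fit.py
python3 - <<'E'
from fit import *
V=[('top0',(300,364,170,245)),('scene0',(172,222,105,178))]
for v in (V[:1],V[1:],V):
    x=fit2(v); print(x.round(4),np.degrees(x[3:]).round(1))
E
```

```text
top0 506
med 0.0035 ext [[-0.018, -0.049, -0.003], [0.026, 0.076, 0.096]]
[ 0.4941 -0.311   0.062  -0.6682 -0.5585] [-38.3 -32. ]
scene0 618
med 0.0044 ext [[-0.009, -0.062, -0.012], [0.028, 0.054, 0.097]]
[ 0.5103 -0.2896  0.062  -0.6526 -0.5585] [-37.4 -32. ]
top0 506
scene0 618
med 0.0049 ext [[-0.018, -0.06, 0.001], [0.027, 0.065, 0.1]]
med 0.0054 ext [[-0.01, -0.048, -0.017], [0.027, 0.069, 0.093]]
[ 0.5014 -0.3024  0.062  -0.6442 -0.5585] [-36.9 -32. ]
```

```bash
cat > sil.py <<'E'
from fit import *
from scipy.optimize import minimize
import itertools
bx=lambda lo,hi:np.array(list(itertools.product(*zip(lo,hi))))
BAR=bx([-.022,-.0725,0],[.022,.0725,.03]); HAN=bx([-.012,-.04,.03],[.012,.04,.095])
def proj(P,n):
    c=ctrl.calibration(n); f=192/np.tan(np.radians(c['fov_y'])/2)
    q=R.from_euler('xyz',c['orientation']).inv().apply(P-c['xyz']); return np.c_[f*q[:,0]/q[:,2]+c['cx'],f*q[:,1]/q[:,2]+c['cy']]
K=4
def ren(P,n,bxx):
    u0,u1,v0,v1=bxx; im=np.zeros(((v1-v0)*K,(u1-u0)*K),np.uint8)
    h=cv2.convexHull(((proj(P,n)-[u0,v0]+.5)*K*16).astype(np.int32)); cv2.fillConvexPoly(im,h,1,shift=4)
    return im>0
def masks(name,b):
    D=np.load(name+'.npz'); p=D['p'][b[2]:b[3],b[0]:b[1]]; p=cv2.resize(p,None,fx=K,fy=K,interpolation=cv2.INTER_LINEAR)
    h=cv2.cvtColor(p,cv2.COLOR_RGB2HSV).astype(int); H,S,V=h[...,0],h[...,1],h[...,2]
    han=(H>13)&(H<24)&(S>100)&(V>110); bar=(S<60)&(V>125)
    def big(m):
        k,l,st,c=cv2.connectedComponentsWithStats(m.astype(np.uint8)); return l==1+np.argmax(st[1:,4])
    return big(han),big(bar)
def silfit(views,x0,free=(0,1,3)):
    M=[(n,b,*masks(nm,b)) for nm,n,b in views]; free=list(free)
    def cost(d,det=False):
        x=np.array(x0,float); x[free]+=np.array(d)
        c=[]
        for n,b,h,w in M:
            rh=ren(pose(x).apply(HAN)+x[:3],n,b); rb=ren(pose(x).apply(BAR)+x[:3],n,b)&~rh
            c+= [1-(h&rh).sum()/(h|rh).sum(), 1-(w&rb).sum()/(w|rb).sum()]
        return np.round(c,3) if det else sum(c)
    best=None
    for a in(-.15,.15):
        d0=np.zeros(len(free)); s=np.eye(len(free))*.015; 
        for i,k in enumerate(free):
            if k>2: s[i,i]=a
        r=minimize(cost,d0,method='Nelder-Mead',options=dict(initial_simplex=np.vstack([d0,d0+s]),xatol=1e-4,fatol=1e-4,maxiter=400))
        if best is None or r.fun<best.fun: best=r
    x=np.array(x0,float); x[free]+=best.x; print(x.round(4),np.degrees(x[3:]).round(1),cost(best.x,True)); return x
E
python3 - <<'E'
from sil import *
V=[('top0','top',(296,364,170,245)),('scene0','scene',(172,226,100,178))]
x0=(.51,-.305,.062,-.8,-.5585)
for v in (V[:1],V[1:],V): silfit(v,x0)
silfit(V,x0,(0,1,2,3,4))
E
```

```text
[ 0.5017 -0.2943  0.062  -0.725  -0.5585] [-41.5 -32. ] [0.482 0.497]
[ 0.5182 -0.2835  0.062  -0.8031 -0.5585] [-46. -32.] [0.248 0.484]
[ 0.5056 -0.2913  0.062  -0.7625 -0.5585] [-43.7 -32. ] [0.487 0.525 0.229 0.593]
[ 0.5062 -0.2974  0.0496 -0.7763 -0.6181] [-44.5 -35.4] [0.509 0.429 0.27  0.521]
```

```bash
python3 - <<'E'
from sil import *
V=[('top0','top',(296,364,170,245)),('scene0','scene',(172,226,100,178))]
x=np.array([.5056,-.2913,.062,-.7625,-.5585]); ims=[]
for nm,n,b in V:
    h,w=masks(nm,b); D=np.load(nm+'.npz'); im=cv2.resize(D['p'][b[2]:b[3],b[0]:b[1],::-1],None,fx=K,fy=K)
    im2=np.zeros_like(im); im2[h]=(0,128,255); im2[w]=(255,255,255)
    for P in(BAR,HAN):
        hu=cv2.convexHull(((proj(pose(x).apply(P)+x[:3],n)-[b[0],b[2]]+.5)*K).astype(np.int32))
        for i in(im,im2): cv2.polylines(i,[hu],True,(0,255,0),1)
    ims+=[cv2.copyMakeBorder(j,0,320-j.shape[0],0,0,0) for j in(im,im2)]
o=np.hstack(ims); o=cv2.resize(o,None,fx=.8,fy=.8); print(o.shape); cv2.imwrite('pics/ov.png',o)
E
```

```text
(256, 781, 3)
```

View pics/ov.png

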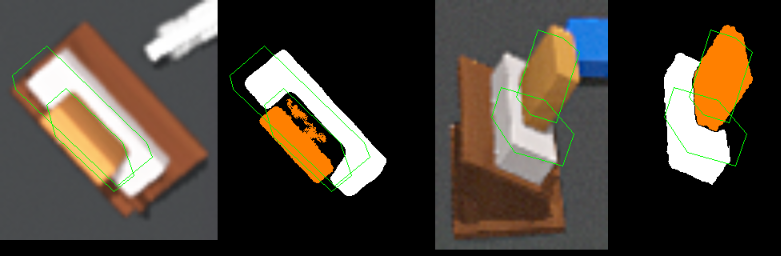

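The overlay shows the model turned wrongly: I used extrinsic Euler order (`zyx`) where it should be `ZYX`. I'll fix that and refit.

```bash
sed -i "s/from_euler('zyx'/from_euler('ZYX'/" fit.py
python3 - <<'E'
from sil import *
V=[('top0','top',(296,364,170,245)),('scene0','scene',(172,226,100,178))]
x0=(.51,-.305,.062,-.8,-.5585)
for v in (V[:1],V[1:],V): silfit(v,x0)
silfit(V,x0,(0,1,2,3,4))
x=fit2([(a,c) for a,b,c in V]); print(x.round(4),np.degrees(x[3:]))
E
```

```text
Traceback (most recent call last):
  File "sil.py", line 35, in silfit
    r=minimize(cost,d0,method='Nelder-Mead',options=dict(initial_simplex=np.vstack([d0,d0+s]),xatol=1e-4,fatol=1e-4,maxiter=400))
  File "sil.py", line 27, in cost
    rh=ren(pose(x).apply(HAN)+x[:3],n,b); rb=ren(pose(x).apply(BAR)+x[:3],n,b)&~rh
  File "sil.py", line 12, in ren
    h=cv2.convexHull(((proj(P,n)-[u0,v0]+.5)*K*16).astype(np.int32)); cv2.fillConvexPoly(im,h,1,shift=4)
                       ~~~~^^^^^
  File "sil.py", line 7, in proj
    c=ctrl.calibration(n); f=192/np.tan(np.radians(c['fov_y'])/2)
ValueError: time passes only in moves, steps and waits
```

```bash
sed -i "s/^    c=ctrl.calibration(n); f=192/    c=CAL[n]; f=192/; s/^K=4/K=4; CAL={n:ctrl.calibration(n) for n in('top','scene')}/" sil.py
python3 - <<'E'
from sil import *
print(ctrl.get_obs()['time_s'])
V=[('top0','top',(296,364,170,245)),('scene0','scene',(172,226,100,178))]
x0=(.51,-.305,.062,-.8,-.5585)
for v in (V[:1],V[1:],V): silfit(v,x0)
silfit(V,x0,(0,1,2,3,4))
x=fit2([(a,c) for a,b,c in V]); print(x.round(4),np.degrees(x[3:]))
E
```

```text
0.1
[ 0.4975 -0.311   0.062  -0.8183 -0.5585] [-46.9 -32. ] [0.431 0.067]
[ 0.4953 -0.3129  0.062  -0.8256 -0.5585] [-47.3 -32. ] [0.155 0.062]
[ 0.4974 -0.3114  0.062  -0.8255 -0.5585] [-47.3 -32. ] [0.436 0.073 0.158 0.069]
[ 0.4973 -0.3105  0.0628 -0.8232 -0.5224] [-47.2 -29.9] [0.411 0.083 0.15  0.072]
top0 506
scene0 618
med 0.0016 ext [[-0.015, -0.068, 0.014], [0.024, 0.067, 0.098]]
med 0.0009 ext [[-0.015, -0.053, 0.007], [0.023, 0.074, 0.095]]
[ 0.4975 -0.3107  0.062  -0.8198 -0.5585] [-46.9686871 -31.999795 ]
```

```bash
cat > plan.py <<'E'
from h import *
O=np.array([.4975,-.311,.062]); SR=R.from_euler('ZYX',[np.radians(-47.1),np.radians(-32),0])
T2S=R.from_matrix(np.array([[0,-1,0],[-1,0,0],[0,0,-1.]]).T) # placeholder
# tool axes in scraper frame: y=+X, z=-Z, x=y cross z = X x -Z = Y
T2S=R.from_matrix(np.column_stack([[0,1,0],[1,0,0],[0,0,-1]]))
def home(h): return O+SR.apply([0,0,h]), SR*T2S
def pan(x,y,z,yaw=0.0): # scraper underside->TCP at height .066, scraper X along world +y
    c=np.array([.578,.175,.075]); return c+R.from_euler('z',yaw).apply([x,y,z]), R.from_euler('z',yaw+np.pi/2)*T2S
def go(p,r=None,start=None):
    o=ctrl.get_obs(); p0,r0=(o['position'],R.from_euler('xyz',o['orientation'])) if start is None else start
    r=r0 if r is None else r
    rv=np.degrees((r0.inv()*r).as_rotvec()); t=r0.inv().apply(np.array(p)-p0)*1000
    print('row',rv.round(1).tolist(),t.round(1).tolist(),'n>=',np.ceil(max(np.linalg.norm(rv)/10.7,np.linalg.norm(t)/62.5)))
    return p,r
E
python3 - <<'E'
from plan import *
a=go(*home(.17)); a=go(*home(.066),start=a)
E
```

```text
row [-20.4, -31.9, 111.7] [-496.3, -638.3, 42.1] n>= 13.0
row [0.0, 0.0, 0.0] [-0.0, 0.0, 104.0] n>= 2.0
```

```bash
python3 -m pendant '[-20,-32,112,-496,-638,42,0.6,-20,-32,112,-496,-638,42,0.6,-20,-32,112,-496,-638,42,0.6,-20,-32,112,-496,-638,42,0.6,-20,-32,112,-496,-638,42,0.6,-20,-32,112,-496,-638,42,0.6,-20,-32,112,-496,-638,42,0.6,-20,-32,112,-496,-638,42,0.6,-20,-32,112,-496,-638,42,0.6,-20,-32,112,-496,-638,42,0.6,-20,-32,112,-496,-638,42,0.6,-20,-32,112,-496,-638,42,0.6]'
python3 - <<'E'
from plan import *
a=go(*home(.17)); print(ctrl.get_obs()['joint_positions'].round(2))
E
```

```text
time_s: 1.6
position: [0.4201, -0.1887, 0.2087]
orientation: [2.587, 0.002, 0.741]
ft_force: [1.5, 1.4, 0.5]
opening: 0.068
finger_force: 0.0
row [-0.2, 0.3, -0.3] [-26.1, 43.2, 29.8] n>= 1.0
[-0.61 -0.5   2.34 -0.17  0.77  0.31]
```

```bash
python3 -m pendant '[0,0,0,-26,43,30,0.6,0,0,0,-26,43,30,0.6,0,0,0,-26,43,30,0.6]'
python3 - <<'E'
from plan import *
a=go(*home(.17)); a=go(*home(.066),start=a); print(ctrl.get_obs()['joint_positions'].round(2)); save('top','top1'); 
p,W=save('scene','scene1'); cv2.imwrite('pics/sc1.png',cv2.resize(p[60:230,100:330,::-1],None,fx=3,fy=3))
E
```

```text
time_s: 1.98
position: [0.4359, -0.243, 0.2058]
orientation: [2.589, 0.003, 0.742]
ft_force: [0.1, -0.4, -0.3]
opening: 0.0679
finger_force: 0.0
row [-0.3, 0.3, -0.3] [-1.1, 1.7, 0.6] n>= 1.0
row [0.0, 0.0, 0.0] [-0.0, 0.0, 104.0] n>= 2.0
[-0.71 -0.37  2.26 -0.1   0.71  0.17]
```

View pics/sc1.png

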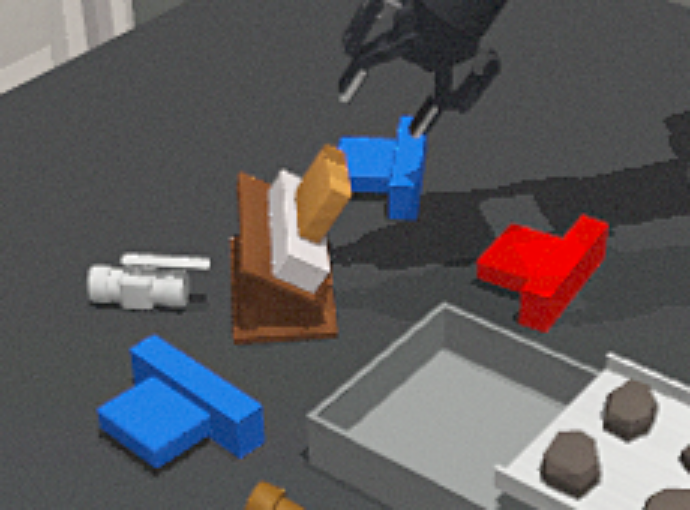

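The picture shows the open jaws, with fingertips at (350,85) and (425,115), lined up along the handle axis above the orange handle at (325,190). I'll descend and grip.

```bash
python3 -m pendant '[0,0,0,-1,2,40,0.6,0,0,0,-1,2,75,0.6,0,0,0,-1,2,105,0.6,0,0,0,-1,2,105,0.6,0,0,0,-1,2,105,0.6,0,0,0,-1,2,105,-1,0,0,0,-1,2,105,-1,0,0,0,-1,2,105,-1,0,0,0,-1,2,105,-1,0,0,0,-1,2,105,-1]'
python3 - <<'E'
from plan import *
o=ctrl.get_obs();print(o['opening'],o['finger_force'])
a=go(*home(.066)); a=go(np.array(a[0])+[-.04,.04,.16],a[1]); a=go(*pan(0,.08,.066+.06),start=a)
E
```

```text
time_s: 3.32
position: [0.4741, -0.2862, 0.1191]
orientation: [2.586, 0.002, 0.742]
ft_force: [-5.7, 5.3, 8.2]
opening: 0.0233
finger_force: 60.5
0.023321183950224162 60.50206482410431
row [-0.2, 0.3, -0.2] [0.3, -1.3, 0.5] n>= 1.0
row [-0.2, 0.3, -0.2] [-2.6, 35.0, -165.2] n>= 3.0
row [14.9, 38.0, -132.7] [446.3, -268.3, -76.9] n>= 13.0
```

```bash
python3 -m pendant '[0,0,0,0,0,-20,-1,0,0,0,0,0,-50,-1,0,0,0,0,0,-100,-1,0,0,0,0,0,-150,-1,0,0,0,0,0,-150,-1,0,0,0,0,0,-150,-1]'
python3 - <<'E'
from plan import *
o=ctrl.get_obs();print(o['opening'],o['finger_force'],o['ft_force'])
go(*pan(0,.08,.066+.06))
E
```

```text
time_s: 4.08
position: [0.42, -0.2272, 0.2437]
orientation: [2.59, 0.003, 0.742]
ft_force: [-0.2, 0.8, -4.3]
opening: 0.0233
finger_force: 60.2
0.023250581091168558 60.19952952861786 [-0.15199473  0.79128358 -4.31910064]
row [14.5, 37.7, -133.1] [442.5, -233.5, -95.0] n>= 14.0
```

```bash
python3 -m pendant '[0.6,1.6,-5.5,18,-10,-4,-1,1.7,4.7,-16.6,55,-29,-12,-1,3,7.8,-27,92,-48,-20,-1,4.2,11,-39,129,-68,-28,-1,5.4,14,-50,166,-88,-36,-1,6.6,17.3,-61,203,-107,-44,-1,7.8,20.4,-72,240,-126,-52,-1,9,23.5,-83,277,-146,-60,-1,10.2,26.7,-94,314,-165,-67,-1,11.5,29.8,-105,350,-185,-75,-1,12.7,33,-116,387,-204,-83,-1,13.9,36,-127,424,-223,-91,-1]'
python3 - <<'E'
from plan import *
go(*pan(0,.08,.066+.06))
E
```

```text
time_s: 5.58
position: [0.5724, 0.2344, 0.2004]
orientation: [3.111, 0.063, 2.892]
ft_force: [1.6, -0.2, -4.2]
opening: 0.0234
finger_force: 60.1
row [1.3, 3.8, -14.2] [-0.4, 21.4, 0.0] n>= 2.0
```

```bash
python3 -m pendant '[0.6,2,-7,0,11,0,-1,1.3,3.8,-14.2,0,21,0,-1,1.3,3.8,-14.2,0,21,0,-1,1.3,3.8,-14.2,0,21,0,-1]'
cat > look.py <<'E'
from sil import *
from plan import *
def scraper_now(name):
    V=[]
    o=ctrl.get_obs(); r=R.from_euler('xyz',o['orientation']); p0=o['position']-(r*T2S.inv()).apply([0,0,.066])
    e=(r*T2S.inv()).as_euler('ZYX'); x0=[*p0,e[0],e[1]]; print('expected',np.round(x0,4))
    for n in('top','scene'):
        save(n,name+n)
    return x0
E
python3 - <<'E'
from look import *
x0=scraper_now('a')
p=np.load('ascene.npz')['p']; cv2.imwrite('pics/a.png',cv2.resize(p[120:300,230:450,::-1],None,fx=3,fy=3))
go(*pan(0,.08,.066+.06))
# bar pose from scene depth: white points near bar
for n in('top','scene'):
    W=np.load(f'a{n}.npz')['W']; q=W[~np.isnan(W).any(-1)]
    m=(abs(q[:,0]-x0[0])<.085)&(abs(q[:,1]-x0[1])<.035)&(q[:,2]>.11)&(q[:,2]<.175); q=q[m]
    f=lambda x:scr(R.from_euler('ZYX',x[3:]).inv().apply(q-x[:3]))
    r=least_squares(f,[*x0,0],loss='soft_l1',f_scale=.002); print(n,len(q),r.x.round(4),np.median(abs(r.fun)))
E
```

```text
time_s: 6.08
position: [0.5774, 0.2534, 0.2031]
orientation: [3.14, 0.005, 3.133]
ft_force: [-0.6, -0.5, -4.2]
opening: 0.0235
finger_force: 60.7
expected [ 5.7770e-01  2.5350e-01  1.3710e-01  1.5625e+00 -1.2000e-03]
row [0.1, 0.4, -0.4] [-0.4, 1.6, 3.4] n>= 1.0
top 362 [ 0.5772  0.2515  0.1371  1.5683  0.0232 -0.0023] 0.0010029199284987767
scene 816 [5.7920e-01 2.5330e-01 1.3650e-01 1.5659e+00 8.3000e-03 1.3000e-03] 0.000627924209006734
```

View pics/a.png

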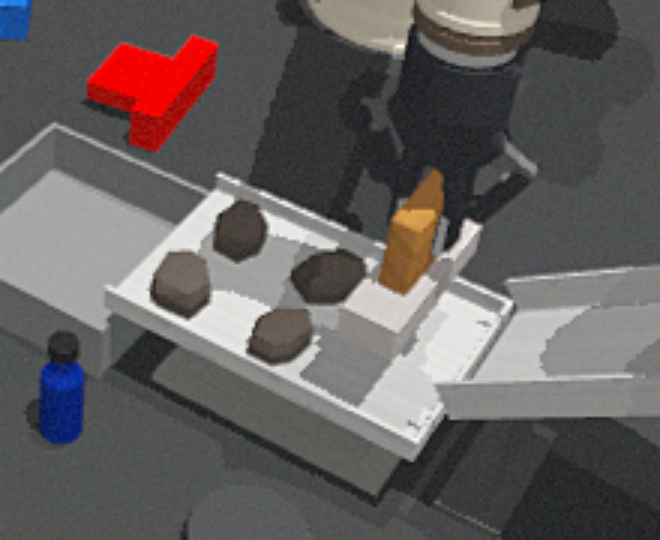

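The picture shows the scraper upright above the empty rear of the pan, with its bar at (385,310), clear of the chips. Its measured underside is 0.137 m, as expected. I'll lower it to about 4 mm above the face.

```bash
python3 -m pendant '[0,0,0,0,0,20,-1,0,0,0,0,0,40,-1,0,0,0,0,0,50,-1,0,0,0,0,0,55,-1,0,0,0,0,0,58,-1,0,0,0,0,0,58,-1,0,0,0,0,0,58,-1]'
python3 - <<'E'
from plan import *
print(ctrl.get_obs()['joint_positions'].round(2)); go(*pan(0,.08,.066+.003))
E
```

```text
time_s: 7.05
position: [0.5788, 0.2543, 0.1481]
orientation: [3.139, 0.009, 3.136]
ft_force: [0.1, -1.3, -3.7]
opening: 0.0233
finger_force: 60.7
[ 0.22  0.39  1.53  0.    1.22 -1.34]
row [0.1, 0.5, -0.3] [0.8, 0.7, 4.0] n>= 1.0
```

```bash
python3 -m pendant '[0,0,0,0,0,3,-1,0,0,0,0,-8,3,-1,0,0,0,0,-17,3,-1,0,0,0,0,-26,3,-1,0,0,0,0,-35,3,-1,0,0,0,0,-44,3,-1,0,0,0,0,-53,3,-1,0,0,0,0,-62,3,-1,0,0,0,0,-71,3,-1,0,0,0,0,-80,3,-1,0,0,0,0,-90,3,-1,0,0,0,0,-100,3,-1]'
python3 - <<'E'
from plan import *
print(ctrl.get_obs()['joint_positions'].round(2)); go(*pan(0,-.15,.066+.003))
p,W=save('scene','b'); cv2.imwrite('pics/b.png',cv2.resize(p[120:300,200:420,::-1],None,fx=3,fy=3))
E
```

```text
time_s: 8.55
position: [0.5779, 0.1536, 0.1443]
orientation: [3.139, 0.008, 3.136]
ft_force: [0.9, 1.6, -3.1]
opening: 0.0234
finger_force: 60.9
[ 0.06  0.31  1.63  0.    1.19 -1.51]
row [0.1, 0.4, -0.3] [-0.8, -128.6, 0.0] n>= 3.0
```

View pics/b.png

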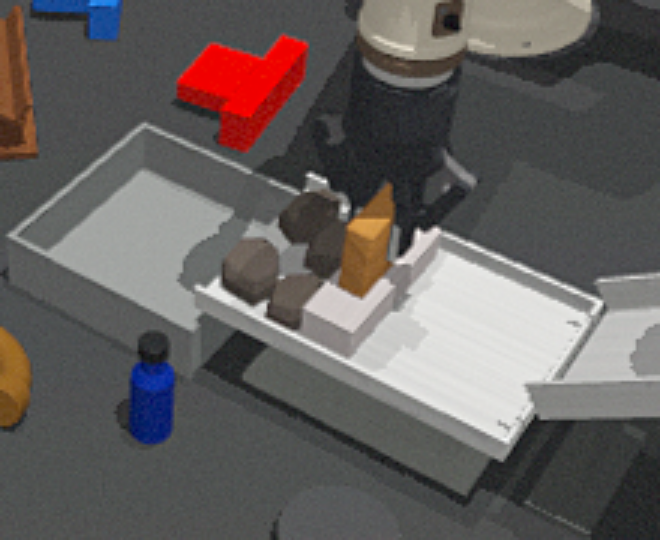

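The picture shows all four chips gathered ahead of the bar, the front two near the open edge around (250,265). I'll carry on.

```bash
python3 -m pendant '[0,0,0,0,-9,0,-1,0,0,0,0,-19,0,-1,0,0,0,0,-30,0,-1,0,0,0,0,-41,0,-1,0,0,0,0,-52,0,-1,0,0,0,0,-63,0,-1,0,0,0,0,-74,0,-1,0,0,0,0,-85,0,-1,0,0,0,0,-96,0,-1,0,0,0,0,-107,0,-1,0,0,0,0,-116,0,-1,0,0,0,0,-126,0,-1]'
python3 - <<'E'
from plan import *
print(ctrl.get_obs()['joint_positions'].round(2)); go(*pan(0,-.15,.066+.003))
p,W=save('scene','c'); cv2.imwrite('pics/c.png',cv2.resize(p[120:300,180:400,::-1],None,fx=3,fy=3))
E
```

```text
time_s: 10.1
position: [0.577, 0.0276, 0.1439]
orientation: [3.14, 0.007, 3.136]
ft_force: [0.2, -0.6, -4.1]
opening: 0.0237
finger_force: 60.7
[-0.16  0.26  1.69  0.    1.18 -1.73]
row [0.1, 0.4, -0.3] [-1.0, -2.6, -0.1] n>= 1.0
```

View pics/c.png

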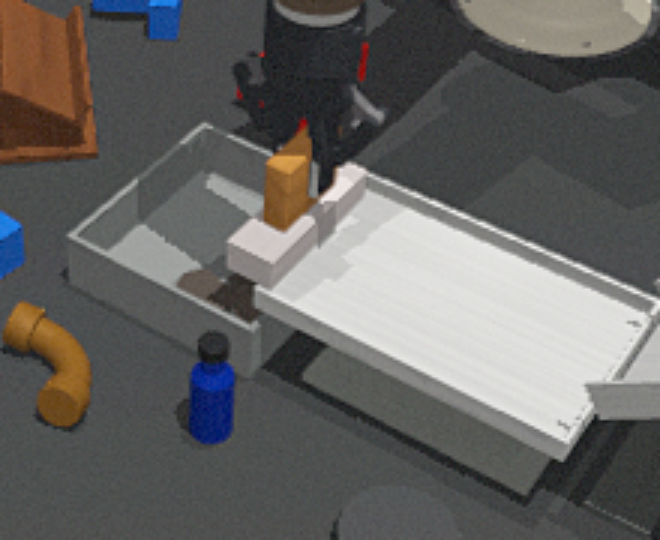

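The picture shows the pan empty, with chips visible in the bin around (225,290). I'll lift, look into the bin from above, and plan the way back.

```bash
python3 -m pendant '[0,0,0,0,0,-15,-1,0,0,0,0,0,-50,-1,0,0,0,0,0,-90,-1,0,0,0,0,0,-110,-1,0,0,0,0,0,-110,-1,0,0,0,0,0,-110,-1]'
python3 - <<'E'
from plan import *
def up(h,dx): return O+SR.apply([dx,0,h]), SR*T2S
a=go(*up(.20,.006))
a=go(*up(.066+.002,.006),start=a)
E
```

```text
time_s: 10.9
position: [0.5756, 0.0283, 0.253]
orientation: [3.139, 0.006, 3.136]
ft_force: [0.1, 0.1, -4.2]
opening: 0.0235
finger_force: 60.9
row [-14.6, -37.9, 132.3] [145.5, -266.2, 16.7] n>= 13.0
row [0.0, 0.0, 0.0] [-0.0, 0.0, 132.0] n>= 3.0
```

```bash
python3 -m pendant '[-0.6,-1.6,5.5,6,-11,1,-1,-1.7,-4.7,16.5,18,-33,2,-1,-3,-7.9,27.5,30,-55,3,-1,-4.2,-11,38.5,42,-78,5,-1,-5.4,-14.2,49.5,55,-100,6,-1,-6.7,-17.3,60.5,67,-122,8,-1,-7.9,-20.5,71.5,79,-144,9,-1,-9.1,-23.6,82.5,91,-166,10,-1,-10.3,-26.8,93.5,103,-188,12,-1,-11.5,-29.9,104.5,115,-210,13,-1,-12.7,-33,115.3,127,-232,15,-1,-14,-36,126,139,-254,16,-1]'
python3 - <<'E'
from plan import *
def up(h,dx): return O+SR.apply([dx,0,h]), SR*T2S
a=go(*up(.20,.006))
E
```

```text
time_s: 12.4
position: [0.4342, -0.2248, 0.2337]
orientation: [2.621, 0.061, 0.986]
ft_force: [0.4, -0.0, -3.2]
opening: 0.0233
finger_force: 60.9
row [-1.8, -4.0, 13.5] [-13.3, 2.1, 1.0] n>= 2.0
```

```bash
python3 -m pendant '[-0.9,-2,6.8,-7,1,0,-1,-1.8,-4,13.5,-13,2,1,-1,-1.8,-4,13.5,-13,2,1,-1,-1.8,-4,13.5,-13,2,1,-1]'
python3 - <<'E'
from look import *
def up(h,dx): return O+SR.apply([dx,0,h]), SR*T2S
a=go(*up(.20,.006)); go(*up(.068,.006))
x0=scraper_now('d')
p=np.load('dtop.npz')['p']; cv2.imwrite('pics/d.png',cv2.resize(p[130:260,190:390,::-1],None,fx=4,fy=4))
W=np.load('dscene.npz')['W']; q=W[~np.isnan(W).any(-1)]
e=R.from_euler('ZYX',[x0[3],x0[4],0]).inv().apply(q-x0[:3]); m=(abs(e[:,0])<.03)&(abs(e[:,1])<.085)&(e[:,2]>-.008)&(e[:,2]<.04); q=q[m]
f=lambda x:scr(R.from_euler('ZYX',x[3:]).inv().apply(q-x[:3]))
r=least_squares(f,[*x0,0],loss='soft_l1',f_scale=.002); print(len(q),r.x.round(4),np.median(abs(r.fun)))
E
```

```text
time_s: 12.9
position: [0.4303, -0.2367, 0.2362]
orientation: [2.58, 0.002, 0.756]
ft_force: [0.6, -0.2, -2.7]
opening: 0.0234
finger_force: 60.8
row [0.2, -0.1, 0.4] [-1.3, -1.3, 0.8] n>= 1.0
row [0.2, -0.1, 0.4] [-1.7, -1.7, 132.8] n>= 3.0
expected [ 0.4543 -0.2623  0.1803 -0.8138 -0.5611]
545 [ 0.4553 -0.2613  0.1795 -0.8127 -0.5573  0.0067] 0.0007221451544071195
```

View pics/d.png

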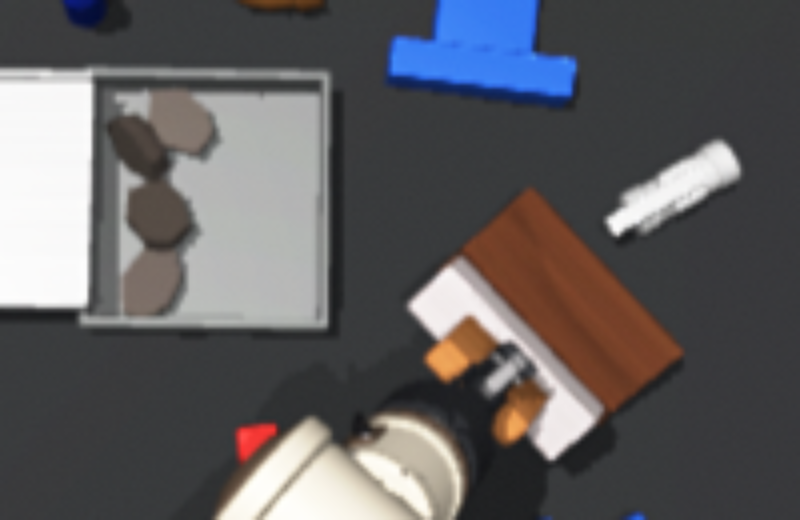

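All four chips, from (140,145) to (155,280), lie inside the bin, and the scraper is squared over the rest. I'll lower it along the plate normal.

```bash
python3 -m pendant '[0,0,0,-1,-1.5,40,-1,0,0,0,-2,-2,80,-1,0,0,0,-2,-2,105,-1,0,0,0,-2,-2,118,-1,0,0,0,-2,-2,124,-1,0,0,0,-2,-2,127,-1,0,0,0,-2,-2,129,-1,0,0,0,-2,-2,130,-1,0,0,0,-2,-2,130,-1]'
python3 - <<'E'
from plan import *
go(O+SR.apply([.006,0,.066]),SR*T2S)
E
```

```text
time_s: 14.12
position: [0.4756, -0.2881, 0.1267]
orientation: [2.577, 0.001, 0.754]
ft_force: [-0.5, -1.0, -4.6]
opening: 0.0234
finger_force: 60.8
row [0.3, -0.1, 0.3] [0.5, -1.4, 5.6] n>= 1.0
```

```bash
python3 -m pendant '[0,0,0,0,-1,2,-1,0,0,0,0,-1,4,-1,0,0,0,0,-1,5,-1,0,0,0,0,-1,5,-1,0,0,0,0,-1,5,-1]'
python3 - <<'E'
from plan import *
go(O+SR.apply([.006,0,.066]),SR*T2S)
E
```

```text
time_s: 14.75
position: [0.4769, -0.2891, 0.1217]
orientation: [2.578, 0.0, 0.754]
ft_force: [-1.4, 5.1, 0.6]
opening: 0.0235
finger_force: 61.7
row [0.3, -0.1, 0.3] [0.2, -0.2, 0.6] n>= 1.0
```

Contact felt, with the weight taken. I'll release and withdraw along the handle.

```bash
python3 -m pendant '[0,0,0,0,0,0,-0.3,0,0,0,0,0,0,0.2,0,0,0,0,0,0,0.6,0,0,0,0,0,0,0.6,0,0,0,0,0,0,0.6,0,0,0,0,0,-30,0.6,0,0,0,0,0,-80,0.6,0,0,0,0,0,-130,0.6,0,0,0,0,0,-140,0.6,0,0,0,0,0,-140,0.6]'
python3 - <<'E'
from look import *
save('top','etop'); save('scene','escene'); print(ctrl.get_obs()['ft_force'])
x=fit2([('etop',(296,364,170,245)),('escene',(172,226,100,178))],x0=(O[0],O[1],O[2],-.82,-.5585),tilt=False); print(x.round(4),(x[:3]-O).round(4))
p=np.load('escene.npz')['p']; cv2.imwrite('pics/e.png',cv2.resize(p[80:300,120:400,::-1],None,fx=2.5,fy=2.5))
E
```

```text
time_s: 16.0
position: [0.4257, -0.2349, 0.2401]
orientation: [2.577, 0.001, 0.754]
ft_force: [-0.4, 0.0, -0.2]
opening: 0.0682
finger_force: 0.0
[-0.59169084  0.01014089 -0.33526136]
etop 402
escene 644
med 0.0013 ext [[-0.015, -0.067, 0.012], [0.024, 0.067, 0.095]]
med 0.0009 ext [[-0.014, -0.05, 0.007], [0.023, 0.075, 0.095]]
[ 0.4979 -0.311   0.0621 -0.8241 -0.5711] [ 0.0004 -0.      0.0001]
```

View pics/e.png

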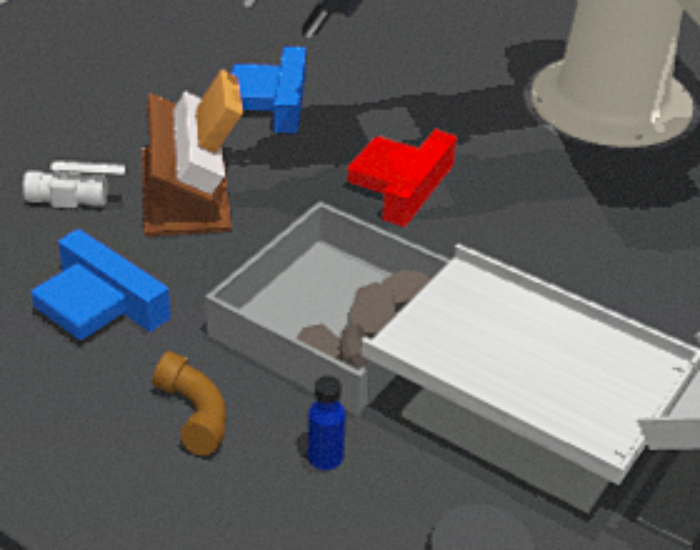

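The picture shows the scraper back in its rest at (200,145), within 1 mm of where it started. The chips are in the bin around (365,320), the bystanders look unmoved and the gripper is clear.

```bash
python3 -c "
from plant import ctrl
print(ctrl.hand_in())"
```

```text
the job is handed in; nothing more can be done
None
```

The job is handed in at about 16 s of the allowed 64 s: all four chips are in the catch bin, the scraper is back in its rest within 1 mm of its starting pose, and the bystanders look unmoved; the hand-in returned no verdict.

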